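# Take the white reference, then dip the probe through the guide hole

### The arm

A 7-joint arm with a two-finger parallel gripper is mounted at the origin on a cart in front of the work surface, level with it; the furniture and walls round the work are solid. World frame = base frame: x ahead of the robot, y to its left, z up, the work surface at z = 0. Lengths are in m, angles in degrees, forces in N, time in s.
With the tool pointing down it reaches from about 0.425 to 0.875 m from the base axis. Payload 4.7 kg.
Tool frame: the origin (TCP) lies between the finger pads; the fingertips stand 8 mm ahead of it and the grasp point (between the pads) lies 11 mm behind it (env.tip_extent is the distance from the TCP to the fingertips, in m); z points along the fingers, y is the line along which they close (so a half turn about z gives the same grasp; the last joint's range is limited). The gripper opens to 87 mm and grips with 3 to 60 N. Pads are 19 mm wide; open, the fingers measure 117 mm over their backs; the gripper's body (75 mm by 190 mm) begins 51 mm behind the grasp point.
Start: joints at [-65.827, 18.392, -4.016, 83.108, 1.295, 78.541, -3.26], TCP at [0.258, 0.597, 0.231] pointing down, gripper open.
Joint ranges: [-163.93, 163.93], [-17.29, 119.83], [-79.2, 71.16], [3.27, 140.29], [-89.18, 269.18], [5.43, 117.66], [-154.24, 154.24]. Speed limits (degrees/s): [147.25, 147.25, 180, 180, 180, 180, 180].

### API

Orientations are given as [roll, pitch, yaw] about the fixed x, y, z axes, in that order (R = Rz(yaw) Ry(pitch) Rx(roll)).
In Python, from cell import sensors, vision, workorder, env gives the robot as it stands.
- The arm moves only by the tool drive_tool, never from a script. Its argument "moves" is a list of rows, each an object of numbers: "x", "y", "z": the shift along the tool's x, y, z in mm; "rx", "ry", "rz": the turn, a rotation vector about the tool's x, y, z in rad; "fingers": the closure, from -1 (fully open) to 1 (shut). In form: [{"x": .., "y": .., "z": .., "rx": .., "ry": .., "rz": .., "fingers": ..}, ...]. A call has 1 to 20 rows; each row is the pose to reach, as a shift and turn from the pose commanded when the call began, along the tool's axes at that moment; what a row does not reach only later rows make up. A row lasts 1/8 s, in which the tool goes at most 62.5 mm and 10.7 degrees, less where a joint would pass 70% of its speed; a pose out of reach is approached as far as the arm can. A call with a gripper value outside its range is refused whole. The fingers move at their own pace and stop on an object; "force" is the grip in N (left out, the last holds). Time passes only in rows, so rows that repeat a pose let the fingers close. It gives the time, the measured TCP pose, the force, the opening and the grip force at its end, in the units of the state.
- sensors.get_obs(): the state, without advancing time (a new reading comes with each control period).
- vision.read_camera(name): name is "side" or "top" or "wrist"; returns a dict with "image" (400x640x3 uint8, red, green, blue), "fx", "fy", "cx", "cy" (pixels), "k1" (the pictures are not rectified: a ray, as slopes to the right and down, at radius r is drawn at 1 + k1 r^2 times it, then the intrinsics apply), "R" (3x3) and "t" (3): a world point X has camera coordinates R X + t. Camera axes: x right, y down, z forward; pixel columns grow to the right and rows downward; lengths in m; the calibration is good to about 2 mm. A picture is of the moment at which its call begins. There is no depth.
- workorder.sign_off(): hands the job in; it is judged then, once.
The state is a dict: "time_s": time; "qpos": joint angles; "joint_velocities": joint speeds; "effort": joint torques, N m; "tool_pos": TCP position; "tool_rot": TCP orientation; "force": force on the tool from outside, world axes, zero at the start; "wrist_torque": the same for the moment, N m; "grip_width": finger opening in m; "grasp_force": force on a finger pad.
Only numpy, scipy, OpenCV 4.12 (cv2) and the standard library are available. Lean on these libraries where they do the work, as an engineer would, in place of code of your own. Each camera call takes 0.05 s, during which the arm holds its last target. There are 200 camera calls.

### The job

Take the optical dip probe out of its holder by its square handle and first take the white reference: hold it upright with the tip pointing straight down about 2 cm above the middle of the white disc on the round reference puck, steady for two seconds and without touching it. Then lower the probe upright through the guide hole in the bridge of the measuring stand, into the beaker below, without touching the hole's wall, the stand or the beaker, until the black ring on its rod is level with the top of the bridge. Finish while still holding it there, still and centred in the hole with nothing but the gripper carrying it, and leave the beaker and the things around undisturbed.

Things in the scene. Friction and masses are not known exactly. Their poses are not given: they have to be found in the camera images.
- probe: Optical dip probe, 0.12 kg, upright at first. Origin: centre of its lower tip; z up along the rod. Steel rod 10 mm thick, z = 0 to 105 mm; thin black depth ring (11.6 mm wide) round it at z = 85 mm; above, a grey handle of 22 x 22 mm square section, z = 105 to 165 mm, its faces square to the probe's x and y axes; 5 mm button on top. Grip the handle, best at z = 135 mm.
- probe_tip (a point): The tip of the probe, on the rod's axis at its lower end (the probe's origin).
- probe_ring (a point): Centre of the black depth ring, on the rod's axis 85 mm above the tip.
- holder: Fixed holder of the probe: 100 x 70 x 10 mm base plate, a post 42 mm to its +x and a 36 x 36 x 14 mm white block, top 120 mm above the worktop, with an upright 14 mm through hole. Origin on the worktop under the hole. The probe hangs in the hole, its handle's underside resting on the block, tip 15 mm above the worktop; it comes out straight up (105 mm of lift).
- stand: Fixed measuring stand: base plate 110 x 146 x 8 mm, two upright 10 mm posts 63 mm either side along its y axis, across them a white bridge plate 50 (x) x 146 (y) x 12 mm, underside 125 mm and top 137 mm above the worktop (nuts over the posts rise to 141 mm). The guide hole is in the middle of the bridge. Origin on the worktop under the hole; z up.
- guide_hole (a point): Centre of the guide hole at the top face of the bridge, 137 mm above the worktop. The hole is round, 20 mm in diameter, open right through the 12 mm bridge, its axis vertical (5 mm of clearance all round the 10 mm rod).
- beaker: Empty loose open plastic beaker, about 96 mm wide and 105 mm high, standing on the stand's base plate centred under the guide hole. Origin at the centre of its underside, 8 mm above the worktop; its rim is 113 mm and its inner floor about 15 mm above the worktop.
- reference: Fixed round reference puck: stepped dark metal base 68 mm in diameter, 22 mm high, with a flat white ceramic disc of 32 mm diameter on top, whose face is 24 mm above the worktop. Origin on the worktop under its centre.
- ref_disc (a point): Centre of the upper face of the white disc, 24 mm above the worktop.
- small_jar: Bystander: white plastic jar with a lid, 62 mm wide, 60 mm high, loose. Origin at the centre of its underside.
- drop_bottle: Bystander: small clear bottle with a white cap, 32 mm wide, 75 mm high, loose. Origin at the centre of its underside.
Not all that is in view belongs to the job. Leave any yellow look-alike of the probe alone.

How it is judged (in metres and radians):
On the way, in this order (a step that is already met when the one before it is completed fails the run):
1. the probe's tip is held steady over the white disc: within 10 mm of its centre, 6 to 40 mm above it, upright within 0.12 rad, for 1 s (horizontal distance between probe_tip and ref_disc below 0.01 m and z of probe_tip in the frame of ref_disc between 0.006 and 0.04 m and angle between probe's own z axis and vertical below 0.12 rad and linear speed of probe below 0.02 m/s and contact force between the fingers and probe above 1 N), for 1 s.
2. the tip has passed right through the guide hole of the stand, held by the gripper (horizontal distance between probe_tip and guide_hole below 0.008 m and z of probe_tip in the frame of guide_hole below -0.015 m and contact force between the fingers and probe above 1 N), for 0.1 s.
At the end, for the whole second after the job is handed in: The gripper alone holds the probe, still: ring within 8 mm in height of the bridge's top and 3.5 mm sideways of the hole's centre, rod upright within 0.08 rad, no contact (0.3 N) with stand, beaker, holder or puck; beaker upright, within 15 mm of centred under the hole (z of probe_ring in the frame of guide_hole between -0.008 and 0.008 m and horizontal distance between probe_ring and guide_hole below 0.0035 m and angle between probe's own z axis and vertical below 0.08 rad and linear speed of probe below 0.01 m/s and angular speed of probe below 0.1 rad/s and contact force between the fingers and probe above 1 N and not (contact force between probe and stand above 0.3 N) and not (contact force between probe and beaker above 0.3 N) and not (contact force between probe and holder above 0.3 N) and not (contact force between probe and reference above 0.3 N) and horizontal distance between beaker and guide_hole below 0.015 m and angle between beaker's own z axis and vertical below 0.05 rad); the arm keeps its last pose, push and grip.
It fails at once if the probe touches the stand or the wall of its guide hole (contact force between probe and stand above 0.3 N).
It fails at once if the probe touches the beaker (contact force between probe and beaker above 0.3 N).
It fails at once if the probe touches the reference puck (contact force between probe and reference above 0.3 N).
It fails at once if the beaker is moved by more than 10 mm (distance of beaker from where it was at the start of the episode above 0.01 m).
It fails at once if a bystander is disturbed (moved by more than 20 mm) (distance of any of small_jar, drop_bottle from where it was at the start of the episode above 0.02 m).
It also fails if it takes over 59 s, if anything falls off the work surface, if the arm or the gripper's body presses on something with over 40 N, if the wrist force passes 120 N, or if a joint passes its speed limit or range.

## Working session

There is one attempt and no reset: what is moved stays moved. The work goes in short steps, Python scripts to look and compute and a tool call to move; the robot and the scene stay as the last step left them, time stands still between calls to the robot, and variables do not carry over. Pictures are saved under pics/ and viewed, at most 10 in all, crops included, and the job is handed in when it is done.

Besides the shell and the picture viewer there is one more tool, called as name([rows], argument=value, ...), one row to a line, values as JSON. drive_tool: Moves the arm, as the interface text tells. Its arguments: {"type":"object","properties":{"moves":{"type":"array"},"force":{"type":"number"}},"required":["moves"]}

```bash
mkdir -p pics; ls
cat > h.py <<'E'
import numpy as np, cv2
from cell import sensors, vision, workorder, env
def snap(n,f=None):
    c=vision.read_camera(n)
    if f: cv2.imwrite(f'pics/{f}.png',c['image'][:,:,::-1])
    return c
def ray(c,u,v):
    K=np.array([[c['fx'],0,c['cx']],[0,c['fy'],c['cy']],[0,0,1.]])
    p=cv2.undistortPoints(np.array([[[u,v]]],float),K,np.array([c['k1'],0,0,0.]))[0,0]
    R=np.array(c['R']);t=np.array(c['t'])
    d=R.T@np.array([p[0],p[1],1]);return -R.T@t,d/np.linalg.norm(d)
def onz(c,u,v,z):
    o,d=ray(c,u,v);return o+d*(z-o[2])/d[2]
def proj(c,X):
    R=np.array(c['R']);p=R@np.array(X,float)+np.array(c['t']);a,b=p[:2]/p[2];s=1+c['k1']*(a*a+b*b)
    return np.array([c['fx']*a*s+c['cx'],c['fy']*b*s+c['cy']])
def tri(c1,p1,c2,p2):
    A=np.zeros((3,3));B=np.zeros(3);rs=[ray(c1,*p1),ray(c2,*p2)]
    for o,d in rs:
        M=np.eye(3)-np.outer(d,d);A+=M;B+=M@o
    X=np.linalg.solve(A,B)
    return X,[np.linalg.norm((np.eye(3)-np.outer(d,d))@(X-o)) for o,d in rs]
E
python3 - <<'E'
from h import *
for n in ['top','side']:
    c=snap(n,n+'0'); o,d=ray(c,320,200); print(n,c['fx'],c['k1'],o,d)
o=sensors.get_obs();print(o['tool_pos'],o['tool_rot'],o['time_s'],o['grip_width'])
E
```

```text
pics
top 447.0538643718821 0.011453601963704249 [0.40914137 0.17670764 1.03031614] [ 0.13837642 -0.02293952 -0.99011401]
side 387.6833909645175 0.006502452194716345 [ 0.19031097 -0.40471924  0.65202049] [ 0.36671275  0.69062312 -0.62334699]
[0.25762437 0.59624024 0.22956993] [-1.79901226e+02  5.27919105e-03  1.56636403e+02] 0.1 0.08686134333509282
```

View pics/top0.png

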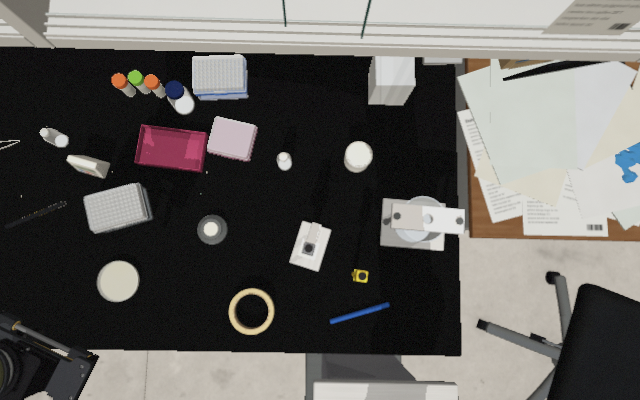

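View pics/side0.png

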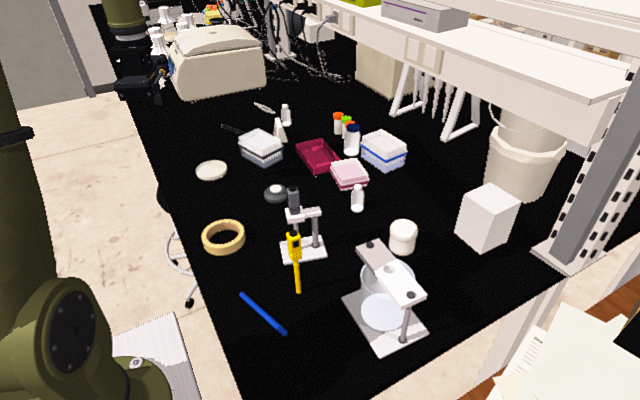

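Top: probe and holder near (309,247), stand hole about (428,218), puck about (211,230), yellow decoy (361,276). Side: the probe button is about (293,190), with the decoy standing in front of the holder. Next I zoom in on each.

Run:
```python
from h import *
t=cv2.imread('pics/top0.png');s=cv2.imread('pics/side0.png')
def cr(im,u,v,w=25,h=25): return cv2.resize(im[v-h:v+h,u-w:u+w],(260,260),interpolation=cv2.INTER_CUBIC)
a=np.hstack([cr(t,311,246,28,28),cr(t,425,219,45,45),cr(t,211,230)])
b=np.hstack([cr(s,293,205),cr(s,390,270,40,40),cr(s,276,192)])
cv2.imwrite('pics/m1.png',np.vstack([a,b]))
c=snap('top');sd=snap('side')
# disc blob and others
g=t.min(2)
def blobs(mask,roi):
    u0,u1,v0,v1=roi
    n,l,st,ce=cv2.connectedComponentsWithStats(mask[v0:v1,u0:u1].astype(np.uint8))
    return [(st[i,4],*(ce[i]+[u0,v0]).round(2),*st[i,2:4]) for i in range(1,n) if st[i,4]>8]
print('disc',blobs(g>150,(195,228,214,246)))
print('handle',blobs((g<90)&(g>0),(298,322,235,262)))
print('holder',blobs(g>150,(280,340,215,275)))
hsv=cv2.cvtColor(t,cv2.COLOR_BGR2HSV)
print('bridge',blobs(g>185,(375,470,190,255)))
print('robot/decoy',blobs((hsv[...,1]>150)&(hsv[...,2]>120),(345,380,262,290)))
```

```text
disc [(np.int32(166), np.float64(210.46), np.float64(228.64), np.int32(14), np.int32(15))]
handle [(np.int32(51), np.float64(308.22), np.float64(247.69), np.int32(8), np.int32(8))]
holder [(np.int32(1221), np.float64(310.1), np.float64(245.12), np.int32(42), np.int32(50))]
bridge [(np.int32(2124), np.float64(427.31), np.float64(222.38), np.int32(73), np.int32(49))]
robot/decoy [(np.int32(128), np.float64(359.8), np.float64(275.55), np.int32(16), np.int32(14))]
```

View pics/m1.png

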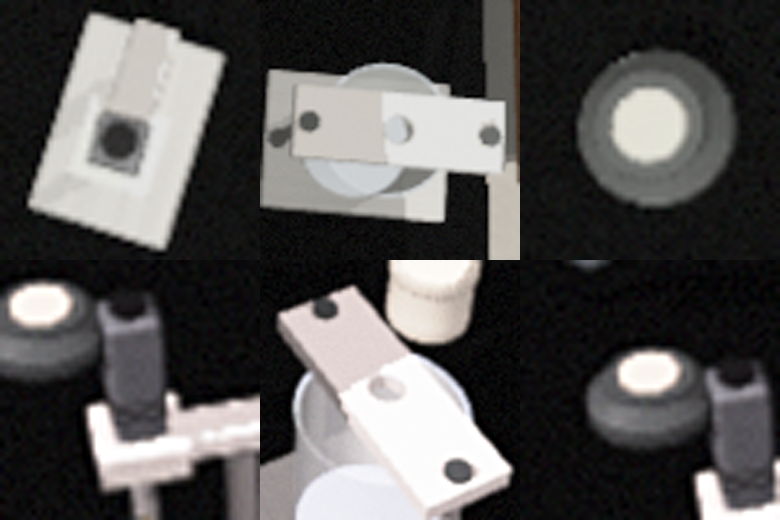

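The zoom shows the probe button at about (307.9,247.7) and the hole at about (427.4,218.3) in the top view. The disc is at (210.5,228.6), and the hole is at about (389,269) in the side view. Nothing occludes any of them.

Run:
```python
from h import *
c=snap('top');s=snap('side')
print('button',onz(c,307.9,247.7,.185))
print('button tri',tri(c,(307.9,247.7),s,(292.9,187.4)))
print('disc top',onz(c,210.46,228.64,.024))
g=cv2.imread('pics/side0.png').min(2);print('disc side',end=' ')
n,l,st,ce=cv2.connectedComponentsWithStats((g[180:200,262:287]>150).astype(np.uint8));i=1+st[1:,4].argmax();u=ce[i]+[262,180];print(u,st[i],onz(s,*u,.024))
print('hole top',onz(c,427.5,218.3,.137),'side',onz(s,389.0,269.2,.137))
for a,b in [((397,215.6),(369.5,244.6)),((459.3,220.4),(410.7,294.7))]: print('nut',onz(c,*a,.141),onz(s,*b,.141),tri(c,a,s,b)[0])
print('decoy',onz(c,359.8,275.6,.12))
g=cv2.imread('pics/top0.png').min(2)
m=np.zeros_like(g);m[215:275,280:340]=g[215:275,280:340]>60
n,l,st,ce=cv2.connectedComponentsWithStats(m);i=1+st[1:,4].argmax()
r=cv2.boxPoints(cv2.minAreaRect(np.argwhere(l==i)[:,::-1].astype(np.float32)))
print([onz(c,*p,.01).round(3) for p in r])
w=snap('wrist');print('wrist cam',ray(w,320,200))
```

```text
button [0.43617728 0.17811392 0.185     ]
button tri (array([0.43722052, 0.17770746, 0.18422534]), [np.float64(0.0010965913812754928), np.float64(0.0010965913812754713)])
disc top [0.47918068 0.39806507 0.024     ]
disc side [275.2278481  188.35443038] [ 8  5 12  8 79] [0.48008772 0.39741704 0.024     ]
hole top [ 0.50183806 -0.06090207  0.137     ] side [ 0.50267591 -0.06343937  0.137     ]
nut [0.50545851 0.00127786 0.141     ] [ 5.05325728e-01 -3.41436975e-04  1.41000000e-01] [0.5058829  0.00085445 0.13960634]
nut [ 0.49865909 -0.12351662  0.141     ] [ 0.4977083  -0.12682458  0.141     ] [ 0.49933585 -0.12486767  0.13764961]
decoy [0.38474731 0.07258454 0.12      ]
[array([0.408, 0.223, 0.01 ]), array([0.509, 0.193, 0.01 ]), array([0.489, 0.124, 0.01 ]), array([0.388, 0.154, 0.01 ])]
wrist cam (array([0.17992033, 0.62949936, 0.38374713]), array([ 0.27743073, -0.12569279, -0.95248806]))
```

drive_tool([
  {"x": -15, "y": -15, "z": -35, "rz": 0.1},
  {"x": -45, "y": -45, "z": -70, "rz": 0.25},
  {"x": -80, "y": -76, "z": -70, "rz": 0.4},
  {"x": -115, "y": -109, "z": -70, "rz": 0.55},
  {"x": -150, "y": -142, "z": -70, "rz": 0.7},
  {"x": -185, "y": -175, "z": -70, "rz": 0.85},
  {"x": -220, "y": -208, "z": -70, "rz": 1.0},
  {"x": -255, "y": -241, "z": -70, "rz": 1.15},
  {"x": -290, "y": -274, "z": -70, "rz": 1.3},
  {"x": -315, "y": -298, "z": -70, "rz": 1.45},
  {"x": -330, "y": -313, "z": -70, "rz": 1.57},
  {"x": -330, "y": -313, "z": -70, "rz": 1.57},
  {"x": -330, "y": -313, "z": -70, "rz": 1.57},
  {"x": -330, "y": -313, "z": -70, "rz": 1.57},
])

```text
invalid input at $.moves[0]: expected keys x, y, z, rx, ry, rz, fingers
```

Run:
```python
from h import *
w=snap('wrist','w1');o=sensors.get_obs();print(o['tool_pos'],o['tool_rot'],o['time_s'],o['qpos'],o['force'])
print(proj(w,[.4365,.178,.185]),proj(w,[.4365,.178,.18]))
c=snap('top','top1')
```

```text
[0.25778635 0.59663898 0.23042221] [-1.79988267e+02  2.94595536e-03  1.56635254e+02] 0.4 [-65.82715579  18.39977099  -4.01633695  83.11613671   1.29494641
  78.54097086  -3.26110304] [-0.153516    0.01240599  0.95413323]
[ 26.93133386 513.9701785 ] [ 30.74893389 508.49171092]
```

View pics/w1.png

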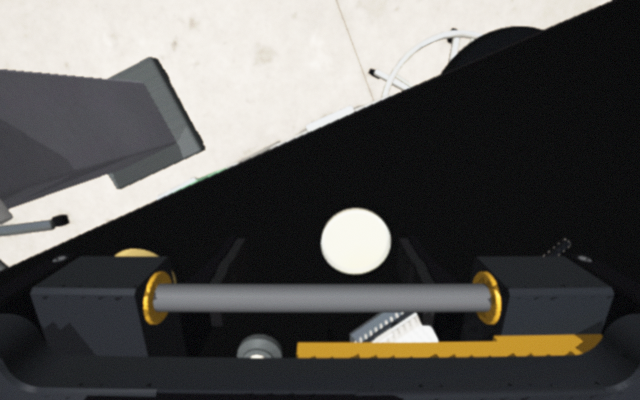

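The drive call was refused because every row needs all the keys, so this is the view from the start pose. The gripper fills the lower half, with the fingers near (225,290) and (415,290). Resending with all keys.

drive_tool([
  {"x": -15, "y": -15, "z": -35, "rx": 0, "ry": 0, "rz": 0.1, "fingers": -1},
  {"x": -45, "y": -45, "z": -70, "rx": 0, "ry": 0, "rz": 0.25, "fingers": -1},
  {"x": -80, "y": -76, "z": -70, "rx": 0, "ry": 0, "rz": 0.4, "fingers": -1},
  {"x": -115, "y": -109, "z": -70, "rx": 0, "ry": 0, "rz": 0.55, "fingers": -1},
  {"x": -150, "y": -142, "z": -70, "rx": 0, "ry": 0, "rz": 0.7, "fingers": -1},
  {"x": -185, "y": -175, "z": -70, "rx": 0, "ry": 0, "rz": 0.85, "fingers": -1},
  {"x": -220, "y": -208, "z": -70, "rx": 0, "ry": 0, "rz": 1.0, "fingers": -1},
  {"x": -255, "y": -241, "z": -70, "rx": 0, "ry": 0, "rz": 1.15, "fingers": -1},
  {"x": -290, "y": -274, "z": -70, "rx": 0, "ry": 0, "rz": 1.3, "fingers": -1},
  {"x": -315, "y": -298, "z": -70, "rx": 0, "ry": 0, "rz": 1.45, "fingers": -1},
  {"x": -330, "y": -313, "z": -70, "rx": 0, "ry": 0, "rz": 1.57, "fingers": -1},
  {"x": -330, "y": -313, "z": -70, "rx": 0, "ry": 0, "rz": 1.57, "fingers": -1},
  {"x": -330, "y": -313, "z": -70, "rx": 0, "ry": 0, "rz": 1.57, "fingers": -1},
  {"x": -330, "y": -313, "z": -70, "rx": 0, "ry": 0, "rz": 1.57, "fingers": -1},
])

```text
time_s: 2.2
tool_pos: [0.4361, 0.1798, 0.3005]
tool_rot: [-180.0, -0.0, 66.9]
force: [0.2, -0.3, -0.4]
grip_width: 0.0872
grasp_force: 0.0
```

Run:
```python
from h import *
w=snap('wrist','w2');o=sensors.get_obs();print(o['tool_pos'],o['tool_rot'],o['time_s'],o['qpos'],o['force'])
print(proj(w,[.4365,.178,.185]),proj(w,[.4365,.178,.18]),proj(w,o['tool_pos']))
```

```text
[0.43613803 0.17969504 0.3004844 ] [-1.79994931e+02  2.79435447e-03  6.68568586e+01] 2.25 [-44.43544776  -5.75755446  17.47655113 101.47516499   1.7337478
  84.02639607 -50.36552065] [ 0.18884442 -0.07588352 -0.1629745 ]
[323.16903767 199.00089657] [323.14093202 197.35724282] [322.43611937 259.9236014 ]
```

View pics/w2.png

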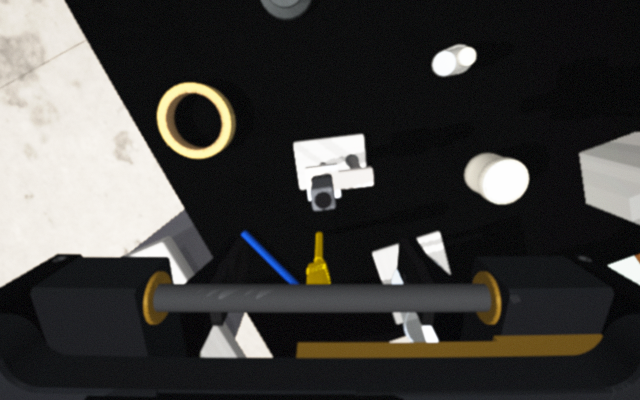

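The wrist view shows the handle top at about (322,200), matching the prediction. The decoy (318,265) is well below it in the image. Next, the handle's yaw.

Run:
```python
from h import *
a=cv2.imread('pics/w2.png');x=a[165:220,290:380]
cv2.imwrite('pics/m2.png',cv2.resize(x,None,fx=8,fy=8,interpolation=cv2.INTER_CUBIC))
```

```text
(no output)
```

View pics/m2.png

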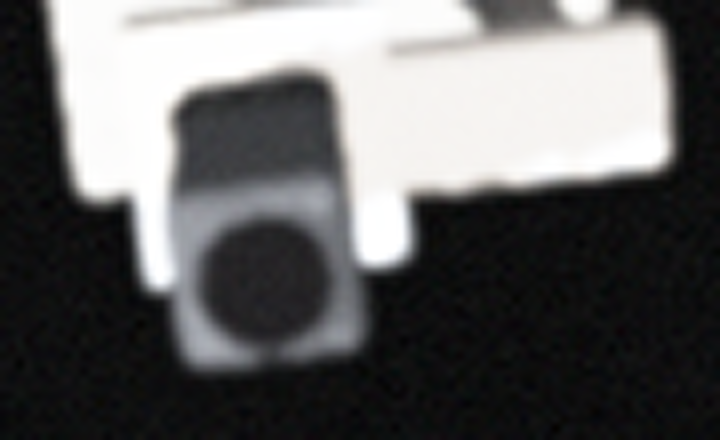

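The top face corners in the crop are about (172,192), (342,178), (368,352) and (187,370). The button centre is (265,280).

Run:
```python
from h import *
w=snap('wrist');o=sensors.get_obs()
f=lambda p,z:onz(w,290+p[0]/8-.44,165+p[1]/8-.44,z)
P=[f(p,.18) for p in [(172,192),(342,178),(368,352),(187,370)]]
for i in range(4):
    d=P[(i+1)%4]-P[i];print(np.degrees(np.arctan2(d[1],d[0])).round(1),np.linalg.norm(d).round(4))
ctr=f((265,280),.185);print('button',ctr,'face ctr',np.mean(P,0))
from math import *
print(o['tool_rot'][2]);y=radians(o['tool_rot'][2]);d=np.array([.4365,.178])-o['tool_pos'][:2]
print('shift tool',d@[cos(y),sin(y)],d@[sin(y),-cos(y)])
```

```text
-18.2 0.0193
-104.3 0.0211
163.0 0.0211
71.0 0.0215
button [0.43597238 0.17750281 0.185     ] face ctr [0.43589183 0.17659771 0.18      ]
66.82561328998283
shift tool -0.0012446004459556017 0.0008230671810269518
```

drive_tool([
  {"x": -2, "y": 1, "z": 20, "rx": 0, "ry": 0, "rz": -0.05, "fingers": -1},
  {"x": -2, "y": 1, "z": 50, "rx": 0, "ry": 0, "rz": -0.108, "fingers": -1},
  {"x": -2, "y": 1, "z": 85, "rx": 0, "ry": 0, "rz": -0.108, "fingers": -1},
  {"x": -2, "y": 1, "z": 115, "rx": 0, "ry": 0, "rz": -0.108, "fingers": -1},
  {"x": -2, "y": 1, "z": 140, "rx": 0, "ry": 0, "rz": -0.108, "fingers": -1},
  {"x": -2, "y": 1, "z": 155, "rx": 0, "ry": 0, "rz": -0.108, "fingers": -1},
  {"x": -2, "y": 1, "z": 161, "rx": 0, "ry": 0, "rz": -0.108, "fingers": -1},
  {"x": -2, "y": 1, "z": 161, "rx": 0, "ry": 0, "rz": -0.108, "fingers": -1},
  {"x": -2, "y": 1, "z": 161, "rx": 0, "ry": 0, "rz": -0.108, "fingers": -1},
])

```text
time_s: 3.42
tool_pos: [0.4374, 0.1766, 0.1405]
tool_rot: [179.9, -0.1, 72.9]
force: [-0.6, 0.6, 0.1]
grip_width: 0.087
grasp_force: 0.0
```

drive_tool([
  {"x": 0, "y": 0, "z": 0, "rx": 0, "ry": 0, "rz": 0, "fingers": 0},
  {"x": 0, "y": 0, "z": 0, "rx": 0, "ry": 0, "rz": 0, "fingers": 0.2},
  {"x": 0, "y": 0, "z": 0, "rx": 0, "ry": 0, "rz": 0, "fingers": 0.4},
  {"x": 0, "y": 0, "z": 0, "rx": 0, "ry": 0, "rz": 0, "fingers": 0.6},
  {"x": 0, "y": 0, "z": 0, "rx": 0, "ry": 0, "rz": 0, "fingers": 0.8},
  {"x": 0, "y": 0, "z": 0, "rx": 0, "ry": 0, "rz": 0, "fingers": 1},
  {"x": 0, "y": 0, "z": 0, "rx": 0, "ry": 0, "rz": 0, "fingers": 1},
  {"x": 0, "y": 0, "z": 0, "rx": 0, "ry": 0, "rz": 0, "fingers": 1},
  {"x": 0, "y": 0, "z": 0, "rx": 0, "ry": 0, "rz": 0, "fingers": 1},
  {"x": 0, "y": 0, "z": 0, "rx": 0, "ry": 0, "rz": 0, "fingers": 1},
], force=25)

```text
time_s: 4.68
tool_pos: [0.4367, 0.1764, 0.1396]
tool_rot: [-180.0, -0.0, 72.9]
force: [0.2, 1.0, -0.6]
grip_width: 0.0221
grasp_force: 25.0
```

drive_tool([
  {"x": 0, "y": 0, "z": -5, "rx": 0, "ry": 0, "rz": 0, "fingers": 1},
  {"x": 0, "y": 0, "z": -15, "rx": 0, "ry": 0, "rz": 0, "fingers": 1},
  {"x": 0, "y": 0, "z": -30, "rx": 0, "ry": 0, "rz": 0, "fingers": 1},
  {"x": 0, "y": 0, "z": -45, "rx": 0, "ry": 0, "rz": 0, "fingers": 1},
  {"x": 0, "y": 0, "z": -60, "rx": 0, "ry": 0, "rz": 0, "fingers": 1},
  {"x": 0, "y": 0, "z": -75, "rx": 0, "ry": 0, "rz": 0, "fingers": 1},
  {"x": 0, "y": 0, "z": -90, "rx": 0, "ry": 0, "rz": 0, "fingers": 1},
  {"x": 0, "y": 0, "z": -105, "rx": 0, "ry": 0, "rz": 0, "fingers": 1},
  {"x": 0, "y": 0, "z": -120, "rx": 0, "ry": 0, "rz": 0, "fingers": 1},
  {"x": 0, "y": 0, "z": -135, "rx": 0, "ry": 0, "rz": 0, "fingers": 1},
  {"x": 0, "y": 0, "z": -145, "rx": 0, "ry": 0, "rz": 0, "fingers": 1},
  {"x": 0, "y": 0, "z": -150, "rx": 0, "ry": 0, "rz": 0, "fingers": 1},
  {"x": 0, "y": 0, "z": -150, "rx": 0, "ry": 0, "rz": 0, "fingers": 1},
  {"x": 0, "y": 0, "z": -150, "rx": 0, "ry": 0, "rz": 0, "fingers": 1},
])

```text
time_s: 6.42
tool_pos: [0.4365, 0.1762, 0.289]
tool_rot: [-180.0, 0.0, 72.9]
force: [-0.5, -0.4, -1.7]
grip_width: 0.0217
grasp_force: 25.0
```

Run:
```python
from h import *
from math import *
o=sensors.get_obs();p=o['tool_pos'];print(p,o['tool_rot'],o['grip_width'],o['grasp_force'],o['time_s'])
c=snap('top','top3');s=snap('side','side3')
for k in (c,s): print('exp tip',proj(k,[p[0],p[1],p[2]-.124]),'exp ring',proj(k,[p[0],p[1],p[2]-.039]))
y=radians(o['tool_rot'][2]);d=np.array([.4797,.3977])-p[:2]
print('shift tool',d@[cos(y),sin(y)],d@[sin(y),-cos(y)])
a=cv2.imread('pics/side3.png');e=proj(s,[p[0],p[1],p[2]-.06]).astype(int);x=a[e[1]-60:e[1]+60,e[0]-60:e[0]+60];print(e-60)
cv2.imwrite('pics/m3.png',cv2.resize(x,None,fx=5,fy=5,interpolation=cv2.INTER_CUBIC))
```

```text
[0.43647671 0.17615916 0.28904826] [-1.79963614e+02  3.73131627e-02  7.28713400e+01] 0.0217250072647837 24.983748639933765 6.425
exp tip [308.92818501 247.89938731] exp ring [308.99467078 246.34645186]
exp tip [292.99965349 195.46682548] exp ring [290.01864279 160.41329023]
shift tool 0.2244446249160316 -0.023941695803746353
[230 109]
```

View pics/m3.png

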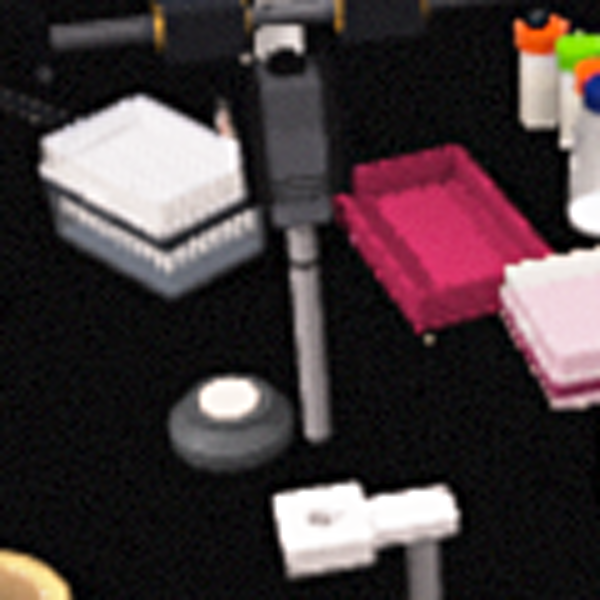

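The probe hangs vertically. The tip is at about (293.2,196.2) and the ring at (290,161.4), within 1 px of what I expect from the TCP. Now to the disc.

drive_tool([
  {"x": 8, "y": -1, "z": 0, "rx": 0, "ry": 0, "rz": 0, "fingers": 1},
  {"x": 25, "y": -3, "z": 0, "rx": 0, "ry": 0, "rz": 0, "fingers": 1},
  {"x": 50, "y": -5, "z": 0, "rx": 0, "ry": 0, "rz": 0, "fingers": 1},
  {"x": 75, "y": -8, "z": 0, "rx": 0, "ry": 0, "rz": 0, "fingers": 1},
  {"x": 100, "y": -11, "z": 0, "rx": 0, "ry": 0, "rz": 0, "fingers": 1},
  {"x": 125, "y": -13, "z": 0, "rx": 0, "ry": 0, "rz": 0, "fingers": 1},
  {"x": 150, "y": -16, "z": 5, "rx": 0, "ry": 0, "rz": 0, "fingers": 1},
  {"x": 175, "y": -19, "z": 15, "rx": 0, "ry": 0, "rz": 0, "fingers": 1},
  {"x": 200, "y": -21, "z": 30, "rx": 0, "ry": 0, "rz": 0, "fingers": 1},
  {"x": 215, "y": -23, "z": 45, "rx": 0, "ry": 0, "rz": 0, "fingers": 1},
  {"x": 224, "y": -24, "z": 60, "rx": 0, "ry": 0, "rz": 0, "fingers": 1},
  {"x": 224, "y": -24, "z": 75, "rx": 0, "ry": 0, "rz": 0, "fingers": 1},
  {"x": 224, "y": -24, "z": 85, "rx": 0, "ry": 0, "rz": 0, "fingers": 1},
  {"x": 224, "y": -24, "z": 95, "rx": 0, "ry": 0, "rz": 0, "fingers": 1},
  {"x": 224, "y": -24, "z": 105, "rx": 0, "ry": 0, "rz": 0, "fingers": 1},
  {"x": 224, "y": -24, "z": 112, "rx": 0, "ry": 0, "rz": 0, "fingers": 1},
  {"x": 224, "y": -24, "z": 116, "rx": 0, "ry": 0, "rz": 0, "fingers": 1},
  {"x": 224, "y": -24, "z": 117, "rx": 0, "ry": 0, "rz": 0, "fingers": 1},
  {"x": 224, "y": -24, "z": 117, "rx": 0, "ry": 0, "rz": 0, "fingers": 1},
])

```text
time_s: 8.9
tool_pos: [0.4799, 0.3975, 0.1728]
tool_rot: [180.0, -0.0, 72.9]
force: [0.3, -0.2, -1.2]
grip_width: 0.0219
grasp_force: 25.0
```

Run:
```python
from h import *
o=sensors.get_obs();p=o['tool_pos'];print(p,o['tool_rot'],o['time_s'],o['force'])
s=snap('side','side4')
print('exp tip',proj(s,[p[0],p[1],p[2]-.124]))
a=cv2.imread('pics/side4.png');x=a[150:210,240:310]
cv2.imwrite('pics/m4.png',cv2.resize(x,None,fx=8,fy=8,interpolation=cv2.INTER_CUBIC))
```

```text
[0.47991853 0.39754762 0.1728408 ] [ 1.79984746e+02 -2.68476609e-02  7.28693894e+01] 8.9 [ 0.33866502 -0.22544808 -1.21802722]
exp tip [274.26121389 180.90165967]
```

View pics/m4.png

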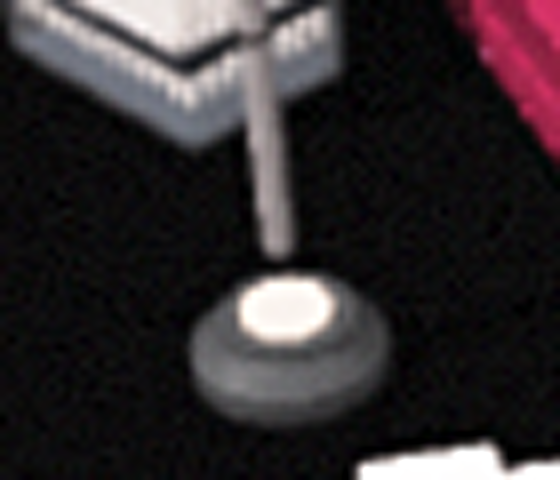

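The tip is at (274.2,180.9), exactly as predicted, about 25 mm above the disc (centre 275.2,188.1). Now hold.

drive_tool([
  {"x": 0, "y": 0, "z": 3, "rx": 0, "ry": 0, "rz": 0, "fingers": 1},
  {"x": 0, "y": 0, "z": 3, "rx": 0, "ry": 0, "rz": 0, "fingers": 1},
  {"x": 0, "y": 0, "z": 3, "rx": 0, "ry": 0, "rz": 0, "fingers": 1},
  {"x": 0, "y": 0, "z": 3, "rx": 0, "ry": 0, "rz": 0, "fingers": 1},
  {"x": 0, "y": 0, "z": 3, "rx": 0, "ry": 0, "rz": 0, "fingers": 1},
  {"x": 0, "y": 0, "z": 3, "rx": 0, "ry": 0, "rz": 0, "fingers": 1},
  {"x": 0, "y": 0, "z": 3, "rx": 0, "ry": 0, "rz": 0, "fingers": 1},
  {"x": 0, "y": 0, "z": 3, "rx": 0, "ry": 0, "rz": 0, "fingers": 1},
  {"x": 0, "y": 0, "z": 3, "rx": 0, "ry": 0, "rz": 0, "fingers": 1},
  {"x": 0, "y": 0, "z": 3, "rx": 0, "ry": 0, "rz": 0, "fingers": 1},
  {"x": 0, "y": 0, "z": 3, "rx": 0, "ry": 0, "rz": 0, "fingers": 1},
  {"x": 0, "y": 0, "z": 3, "rx": 0, "ry": 0, "rz": 0, "fingers": 1},
  {"x": 0, "y": 0, "z": 3, "rx": 0, "ry": 0, "rz": 0, "fingers": 1},
  {"x": 0, "y": 0, "z": 3, "rx": 0, "ry": 0, "rz": 0, "fingers": 1},
  {"x": 0, "y": 0, "z": 3, "rx": 0, "ry": 0, "rz": 0, "fingers": 1},
  {"x": 0, "y": 0, "z": 3, "rx": 0, "ry": 0, "rz": 0, "fingers": 1},
  {"x": 0, "y": 0, "z": 3, "rx": 0, "ry": 0, "rz": 0, "fingers": 1},
  {"x": 0, "y": 0, "z": 3, "rx": 0, "ry": 0, "rz": 0, "fingers": 1},
  {"x": 0, "y": 0, "z": 3, "rx": 0, "ry": 0, "rz": 0, "fingers": 1},
  {"x": 0, "y": 0, "z": 3, "rx": 0, "ry": 0, "rz": 0, "fingers": 1},
])

```text
time_s: 11.45
tool_pos: [0.4798, 0.3974, 0.1696]
tool_rot: [180.0, -0.0, 72.9]
force: [-0.0, -0.9, -1.3]
grip_width: 0.0222
grasp_force: 25.0
```

drive_tool([
  {"x": 0, "y": 0, "z": -15, "rx": 0, "ry": 0, "rz": 0, "fingers": 1},
  {"x": 0, "y": 0, "z": -40, "rx": 0, "ry": 0, "rz": 0, "fingers": 1},
  {"x": -10, "y": 4, "z": -70, "rx": 0, "ry": 0, "rz": 0, "fingers": 1},
  {"x": -30, "y": 11, "z": -100, "rx": 0, "ry": 0, "rz": 0, "fingers": 1},
  {"x": -60, "y": 22, "z": -125, "rx": 0, "ry": 0, "rz": 0, "fingers": 1},
  {"x": -90, "y": 33, "z": -140, "rx": 0, "ry": 0, "rz": 0, "fingers": 1},
  {"x": -120, "y": 43, "z": -140, "rx": 0, "ry": 0, "rz": 0, "fingers": 1},
  {"x": -150, "y": 54, "z": -140, "rx": 0, "ry": 0, "rz": 0, "fingers": 1},
  {"x": -180, "y": 65, "z": -140, "rx": 0, "ry": 0, "rz": 0, "fingers": 1},
  {"x": -210, "y": 76, "z": -140, "rx": 0, "ry": 0, "rz": 0, "fingers": 1},
  {"x": -240, "y": 87, "z": -140, "rx": 0, "ry": 0, "rz": 0, "fingers": 1},
  {"x": -270, "y": 98, "z": -140, "rx": 0, "ry": 0, "rz": 0, "fingers": 1},
  {"x": -300, "y": 108, "z": -140, "rx": 0, "ry": 0, "rz": 0, "fingers": 1},
  {"x": -330, "y": 119, "z": -140, "rx": 0, "ry": 0, "rz": 0, "fingers": 1},
  {"x": -360, "y": 130, "z": -140, "rx": 0, "ry": 0, "rz": 0, "fingers": 1},
  {"x": -390, "y": 141, "z": -140, "rx": 0, "ry": 0, "rz": 0, "fingers": 1},
  {"x": -415, "y": 150, "z": -140, "rx": 0, "ry": 0, "rz": 0, "fingers": 1},
  {"x": -428, "y": 155, "z": -140, "rx": 0, "ry": 0, "rz": 0, "fingers": 1},
  {"x": -433, "y": 156, "z": -140, "rx": 0, "ry": 0, "rz": 0, "fingers": 1},
  {"x": -433, "y": 156, "z": -140, "rx": 0, "ry": 0, "rz": 0, "fingers": 1},
])

```text
time_s: 13.95
tool_pos: [0.5014, -0.0616, 0.3098]
tool_rot: [180.0, -0.0, 72.9]
force: [-0.1, 0.3, -1.0]
grip_width: 0.0218
grasp_force: 25.0
```

drive_tool([
  {"x": 0, "y": 0, "z": 15, "rx": 0, "ry": 0, "rz": 0, "fingers": 1},
  {"x": 0, "y": 0, "z": 20, "rx": 0, "ry": 0, "rz": 0, "fingers": 1},
  {"x": 0, "y": 0, "z": 20, "rx": 0, "ry": 0, "rz": 0, "fingers": 1},
  {"x": 0, "y": 0, "z": 20, "rx": 0, "ry": 0, "rz": 0, "fingers": 1},
])

```text
time_s: 14.45
tool_pos: [0.5014, -0.0622, 0.2897]
tool_rot: [180.0, -0.0, 72.9]
force: [0.2, 0.3, -1.9]
grip_width: 0.0218
grasp_force: 25.0
```

Run:
```python
from h import *
o=sensors.get_obs();p=o['tool_pos'];print(p,o['tool_rot'],o['time_s'],o['grip_width'])
s=snap('side','side5');w=snap('wrist','w5')
a=cv2.imread('pics/side5.png');b=cv2.imread('pics/w5.png')
for k in (s,w): print('exp tip',proj(k,[p[0],p[1],p[2]-.124]),'ring',proj(k,[p[0],p[1],p[2]-.039]))
x=a[205:305,345:445];e=proj(w,[p[0],p[1],.137]).astype(int);print(e)
e[1]=min(e[1],350);y=b[e[1]-50:e[1]+50,e[0]-50:e[0]+50]
cv2.imwrite('pics/m5.png',np.hstack([cv2.resize(q,(400,400),interpolation=cv2.INTER_CUBIC) for q in (x,y)]));print(e)
```

```text
[ 0.50143143 -0.0622004   0.28965493] [ 1.79990048e+02 -3.82842178e-03  7.28842025e+01] 14.45 0.02176700625458305
exp tip [389.41935053 257.6055533 ] ring [394.17176398 219.84385213]
exp tip [321.80398351 194.61065287] ring [322.01037664 231.26106496]
[321 186]
[321 186]
```

View pics/m5.png

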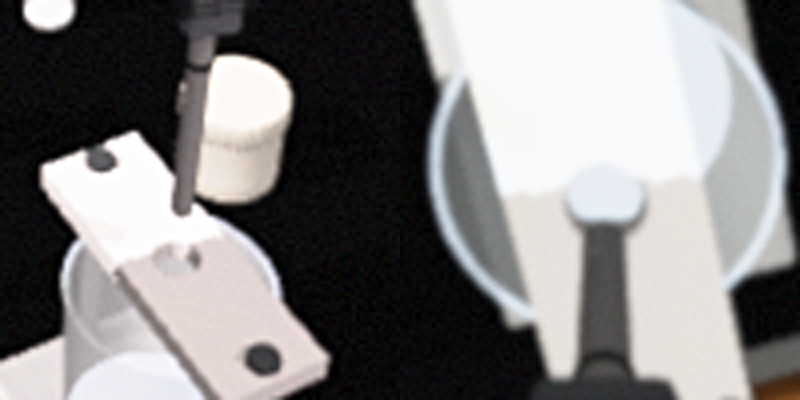

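The side view has the tip at (390,257) and the hole at (389.5,270). In the wrist view the hole spans x 565–645 in the crop with its far edge at y≈163, and the rod tip is centred at x≈604. I'll turn these into hole coordinates.

Run:
```python
from h import *
o=sensors.get_obs();p=o['tool_pos']
w=snap('wrist');s=snap('side')
im=w['image'].astype(int)
f=lambda a,b:onz(w,271+(a-400)/4-.4,136+b/4-.4,.137)
L,R,T=f(566,197),f(645,197),f(605,163);print(L,R,T,np.linalg.norm(L-R))
v=T-p;v[2]=0;X=np.array([.294,.956,0])  # tool x (towards image top)
yx=np.array([.956,-.294,0])
print('centre',(L+R)/2@yx,T@X-.010,'-> ',((L+R)/2@yx)*yx+(T@X-.010)*X,'tcp along y,x',p@yx,p@X)
print('tipoffset wrist at tip far edge',[proj(w,[*(p[:2]+k*X[:2]),p[2]-.124]) for k in(-.005,0,.005)])
print('side hole',onz(s,389.4,269.9,.137),'tip',onz(s,390.1,257.1,p[2]-.124),p)
g=im[180-10:200,305:340]
print((im[172:204:2,308:338,0]-im[172:204:2,308:338,2]))
```

```text
[ 0.49264231 -0.05777824  0.137     ] [ 0.51170655 -0.0636263   0.137     ] [ 0.50462892 -0.05225333  0.137     ] 0.019941038793226284
centre 0.49792522710207376 0.08840672091754206 ->  [ 0.50200809 -0.06187319  0.        ] tcp along y,x 0.49778341290079164 0.0878718483253048
tipoffset wrist at tip far edge [array([321.88287212, 199.87481188]), array([321.88969992, 194.71480491]), array([321.89659654, 189.50069837])]
side hole [ 0.50231004 -0.06506144  0.137     ] tip [ 0.50298081 -0.06200703  0.16587093] [ 0.5015287  -0.06231965  0.28987093]
[[ -2  -2  -2  -2  -2  -2  -2  -2  -2  -2  -2  -2  -2  -2  -2  -2  -2  -2
   -2  -2  -2  -2  -2  -2  -2  -2  -2  -2  -2  -2]
 [ -2  -2  -2  -2  -2  -2  -2  -2  -2  -2  -2  -2  -2  -2  -2  -2  -2  -2
   -2  -2  -2  -2  -2  -2  -2  -2  -2  -2  -2  -2]
 [ -2  -2  -2  -2  -2  -2  -2  -2  -1  -2  -2  -2  -2  -3  -3  -2  -2  -1
   -2  -2  -2  -2  -2  -1  -2  -2  -2  -2  -2  -2]
 [ -2  -2  -2  -2  -2  -2  -1   0  -2  -4  -7  -8  -8 -10  -9  -9  -8  -8
   -6  -4  -2  -1  -2  -2  -2  -2  -2  -2  -2  -2]
 [ -2  -2  -3  -2  -3  -2  -4  -6 -11 -12 -12 -12 -
[... 749 characters left out ...]
 -1   0   0   1  -3  -1
    1   4   3   9  11  11   9   8   8   7   6   9]
 [  6   8   8   7   7   9  10   9  11   5   0   2   1   3   3   2   2   0
    5   9   9   9  13  12   8   8   6   9   8   7]
 [  9   7   7   6   8   7   9   8  10   5   1   1   0  -1   4   4   2   3
    6   7  11  10   8   6   8   8   8   9   9   9]
 [  7   7   8   7   8   8   9  11   7   4   3   2   2   2   3  -1   1   2
    3   8   9  11   8   8   8   8   7   8   8   9]
 [  7   7   7   8   7   8   8  10   9   4   1   4   2   3   3   4   0   2
    4   7   8   8   9   8   8   8   7   7   8   9]
 [  8   6   9   7   7   7  10  10   9   6   2   2   2   1   2   3   3   4
    5   7  10   9   7   8   8   8   7   8   7   8]]
```

drive_tool([
  {"x": 0, "y": 0, "z": 5, "rx": 0, "ry": 0, "rz": 0, "fingers": 1},
  {"x": 0, "y": 0, "z": 12, "rx": 0, "ry": 0, "rz": 0, "fingers": 1},
  {"x": 0, "y": 0, "z": 18, "rx": 0, "ry": 0, "rz": 0, "fingers": 1},
  {"x": 0, "y": 0, "z": 20, "rx": 0, "ry": 0, "rz": 0, "fingers": 1},
  {"x": 0, "y": 0, "z": 20, "rx": 0, "ry": 0, "rz": 0, "fingers": 1},
  {"x": 0, "y": 0, "z": 20, "rx": 0, "ry": 0, "rz": 0, "fingers": 1},
])

```text
time_s: 15.4
tool_pos: [0.5015, -0.0624, 0.2698]
tool_rot: [180.0, -0.0, 72.9]
force: [-0.4, 0.9, -1.0]
grip_width: 0.0221
grasp_force: 25.0
```

Run:
```python
from h import *
o=sensors.get_obs();p=o['tool_pos'];print(p,o['tool_rot'],o['time_s'])
s=snap('side','side6');w=snap('wrist','w6')
for k in (s,w): print('exp tip',proj(k,[p[0],p[1],p[2]-.124]),'plumb .137',proj(k,[p[0],p[1],.137]),'.125',proj(k,[p[0],p[1],.125]))
a=cv2.imread('pics/side6.png');b=cv2.imread('pics/w6.png')
x=a[248:288,368:408];y=b[165:205,302:342]
cv2.imwrite('pics/m6.png',np.hstack([cv2.resize(q,(400,400),interpolation=cv2.INTER_CUBIC) for q in (x,y)]))
```

```text
[ 0.50148009 -0.06236072  0.26977182] [ 1.79976836e+02 -1.30095411e-02  7.28678312e+01] 15.4
exp tip [388.49627198 265.63075084] plumb .137 [388.0650359 269.0566998] .125 [387.48633684 273.65509412]
exp tip [321.89893315 194.7114226 ] plumb .137 [321.88129064 192.05837947] .125 [321.85869793 188.66113728]
```

View pics/m6.png

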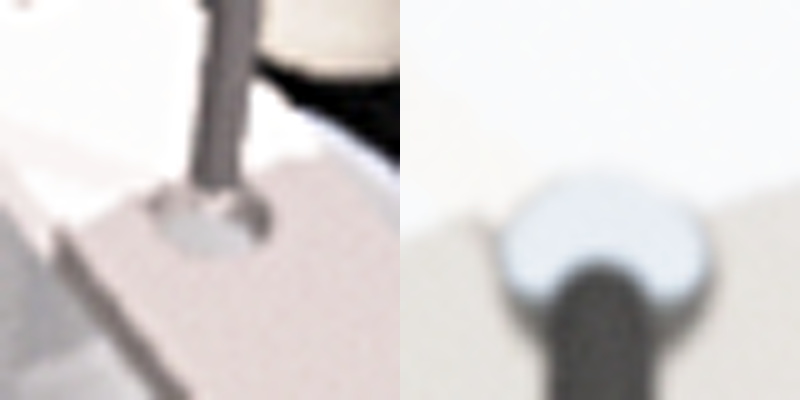

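Both views show the tip over the hole. In the wrist crop the hole is centred at about (608,265) and the tip at about (605,~310). In the side crop the hole is at (211,220) and the tip at (215,180). Combining them, the tip needs about +1 mm along tool x and +0.3 mm along y. I'll correct that, enter the hole a little way and check the gaps numerically.

drive_tool([
  {"x": 1.2, "y": 0.3, "z": 0, "rx": 0, "ry": 0, "rz": 0, "fingers": 1},
  {"x": 1.2, "y": 0.3, "z": 0, "rx": 0, "ry": 0, "rz": 0, "fingers": 1},
  {"x": 1.2, "y": 0.3, "z": 0, "rx": 0, "ry": 0, "rz": 0, "fingers": 1},
  {"x": 1.2, "y": 0.3, "z": 3, "rx": 0, "ry": 0, "rz": 0, "fingers": 1},
  {"x": 1.2, "y": 0.3, "z": 7, "rx": 0, "ry": 0, "rz": 0, "fingers": 1},
  {"x": 1.2, "y": 0.3, "z": 11, "rx": 0, "ry": 0, "rz": 0, "fingers": 1},
  {"x": 1.2, "y": 0.3, "z": 14, "rx": 0, "ry": 0, "rz": 0, "fingers": 1},
  {"x": 1.2, "y": 0.3, "z": 15, "rx": 0, "ry": 0, "rz": 0, "fingers": 1},
  {"x": 1.2, "y": 0.3, "z": 15, "rx": 0, "ry": 0, "rz": 0, "fingers": 1},
  {"x": 1.2, "y": 0.3, "z": 15, "rx": 0, "ry": 0, "rz": 0, "fingers": 1},
])

```text
time_s: 16.75
tool_pos: [0.5021, -0.0613, 0.2547]
tool_rot: [180.0, -0.0, 72.9]
force: [-0.2, 0.7, -1.0]
grip_width: 0.022
grasp_force: 25.0
```

Run:
```python
from h import *
o=sensors.get_obs();p=o['tool_pos'];print(p,o['tool_rot'],o['time_s'],o['force'])
s=snap('side','side7');w=snap('wrist','w7')
print('wrist plumb',proj(w,[p[0],p[1],.137]),'side',proj(s,[p[0],p[1],.137]))
np.set_printoptions(linewidth=250)
print(w['image'][174:216,306:340].min(2))
print('side');print(s['image'][258:282,376:402].min(2))
```

```text
[ 0.50208309 -0.06127812  0.25472651] [ 1.79981104e+02 -1.10521937e-02  7.28694636e+01] 16.75 [-0.22555258  0.68586691 -0.98513657]
wrist plumb [321.94760683 196.69099261] side [387.96713533 268.51152675]
[[250 250 250 ... 250 250 250]
 [250 250 250 ... 250 250 250]
 [250 250 250 ... 250 250 250]
 ...
 [223 222 223 ... 224 223 223]
 [222 226 222 ... 223 225 223]
 [223 223 224 ... 224 225 222]]
side
[[252 252 252 252 252 252 252 252 253 255 254 174  88 102 114 118 157 255 255 255 198  79  30  12   0   2]
 [252 252 252 252 252 252 252 252 253 255 255 176  91 103 120 120 159 255 255 255 255 245 192 115  53  16]
 [253 252 252 252 252 252 252 252 253 255 249 153  91 106 112 116 180 254 255 254 255 255 250 227 187 116]
 [249 251 253 252 253 252 252 252 254 255 237 121  88 107 120 122 214 255 255 254 255 255 254 243 233 223]
 [245 247 248 249 251 252 253 252 254 255 229 109  93 111 111 123 231 255 255 249 241 241 238 228 225 235]
 [245 245 244 245 248 252 253 253 255 255 231 110  95 116 116 127 246 250 241 227 214 213 213 213 212 218]
 [244 245 244 244 245 248 250 251 255 255 219  99  94 11
[... 1170 characters left out ...]
 216 215 213 215 214 215 211 214 211 214 213 214 213 214]
 [118 137 175 209 216 215 211 214 215 214 210 214 214 213 212 213 211 213 214 209 216 212 213 211 214 211]
 [123 121 137 179 206 215 213 213 212 214 213 214 214 212 212 214 211 212 212 212 212 213 211 213 214 212]
 [138 118 119 137 199 218 216 213 214 213 213 213 211 215 214 215 213 215 213 214 215 211 217 215 213 211]
 [161 132 117 116 159 207 219 215 213 213 213 215 215 213 212 213 211 213 212 213 215 212 215 211 213 211]
 [171 152 130 116 128 171 207 216 216 215 212 216 213 212 210 216 214 214 212 211 212 211 213 213 212 213]
 [174 176 162 130 114 135 174 207 211 213 214 214 211 212 211 216 214 211 212 212 215 214 211 212 212 212]]
```

Run:
```python
from h import *
g=cv2.imread('pics/w7.png')[176:212,307:338].min(2)
for i,r in enumerate(g): print(176+i,' '.join('%3d'%v for v in r))
```

```text
176 250 250 250 250 250 250 250 250 250 250 250 250 250 250 250 250 250 250 250 250 250 250 250 250 250 250 250 250 250 250 250
177 250 250 249 250 250 250 250 250 250 250 250 250 250 250 249 250 250 250 250 250 250 250 250 250 250 250 249 250 249 249 250
178 250 250 250 250 250 250 250 250 249 250 250 250 250 250 250 250 250 250 250 249 249 250 249 250 250 249 250 250 250 250 250
179 249 249 249 250 250 250 250 250 249 250 250 250 249 250 250 250 250 250 250 250 250 250 250 249 249 250 250 250 249 250 250
180 247 247 248 250 250 250 249 250 250 250 250 250 249 250 250 250 250 250 249 250 250 250 250 250 250 250 250 250 250 250 250
181 247 246 247 249 250 250 249 250 250 250 250 249 250 250 250 250 250 250 249 250 250 250 250 249 249 250 249 250 250 250 250
182 247 247 247 247 249 250 250 250 250 250 250 250 249 250 250 250 250 250 250 249 250 249 250 250 250 250 250 250 250 250 250
183 246 247 246 247 249 250 249 250 250 250 250 250 250 249 249 250 250 250 249 250 250 250 250 250 250 250 249 250 250 250 250
184 248 247 247 247 248 248 250 250 249 250 250 250 250 249 250 250 250 250 
[... 2807 characters left out ...]
  80  78  78  77  99 140 169 192 210 217 225 224 222 221 223
207 226 223 226 225 226 223 217 211 173 119  75  70  75  75  78  78  80  78  74  80 111 167 198 211 220 223 224 223 222 222 223
208 225 224 227 224 222 223 222 217 184 127  81  70  76  78  79  79  77  79  79  82 123 185 213 221 223 222 222 222 222 225 224
209 223 224 224 225 225 225 224 216 186 128  81  72  73  80  78  82  78  78  77  86 129 190 220 225 222 223 225 223 224 223 223
210 225 223 225 223 226 225 223 216 188 126  81  73  76  73  79  80  82  81  74  80 121 180 215 224 223 223 224 224 223 224 222
211 224 223 224 224 226 223 223 215 179 120  81  72  75  77  76  80  79  77  79  81 118 179 211 222 224 223 221 223 222 224 225
```

Rod and hole agree to about 1 mm in both views. One more small nudge, then lower slowly.

drive_tool([
  {"x": 0.7, "y": 0.3, "z": 0, "rx": 0, "ry": 0, "rz": 0, "fingers": 1},
  {"x": 0.7, "y": 0.3, "z": 0, "rx": 0, "ry": 0, "rz": 0, "fingers": 1},
  {"x": 0.7, "y": 0.3, "z": 3, "rx": 0, "ry": 0, "rz": 0, "fingers": 1},
  {"x": 0.7, "y": 0.3, "z": 8, "rx": 0, "ry": 0, "rz": 0, "fingers": 1},
  {"x": 0.7, "y": 0.3, "z": 13, "rx": 0, "ry": 0, "rz": 0, "fingers": 1},
  {"x": 0.7, "y": 0.3, "z": 18, "rx": 0, "ry": 0, "rz": 0, "fingers": 1},
  {"x": 0.7, "y": 0.3, "z": 23, "rx": 0, "ry": 0, "rz": 0, "fingers": 1},
  {"x": 0.7, "y": 0.3, "z": 28, "rx": 0, "ry": 0, "rz": 0, "fingers": 1},
  {"x": 0.7, "y": 0.3, "z": 33, "rx": 0, "ry": 0, "rz": 0, "fingers": 1},
  {"x": 0.7, "y": 0.3, "z": 38, "rx": 0, "ry": 0, "rz": 0, "fingers": 1},
  {"x": 0.7, "y": 0.3, "z": 43, "rx": 0, "ry": 0, "rz": 0, "fingers": 1},
  {"x": 0.7, "y": 0.3, "z": 48, "rx": 0, "ry": 0, "rz": 0, "fingers": 1},
  {"x": 0.7, "y": 0.3, "z": 53, "rx": 0, "ry": 0, "rz": 0, "fingers": 1},
  {"x": 0.7, "y": 0.3, "z": 58, "rx": 0, "ry": 0, "rz": 0, "fingers": 1},
  {"x": 0.7, "y": 0.3, "z": 63, "rx": 0, "ry": 0, "rz": 0, "fingers": 1},
  {"x": 0.7, "y": 0.3, "z": 67, "rx": 0, "ry": 0, "rz": 0, "fingers": 1},
  {"x": 0.7, "y": 0.3, "z": 70, "rx": 0, "ry": 0, "rz": 0, "fingers": 1},
  {"x": 0.7, "y": 0.3, "z": 71, "rx": 0, "ry": 0, "rz": 0, "fingers": 1},
  {"x": 0.7, "y": 0.3, "z": 71, "rx": 0, "ry": 0, "rz": 0, "fingers": 1},
  {"x": 0.7, "y": 0.3, "z": 71, "rx": 0, "ry": 0, "rz": 0, "fingers": 1},
])

```text
time_s: 19.35
tool_pos: [0.5026, -0.0607, 0.1838]
tool_rot: [180.0, -0.0, 72.9]
force: [0.5, -0.1, -1.8]
grip_width: 0.0218
grasp_force: 25.0
```

Run:
```python
from h import *
o=sensors.get_obs();p=o['tool_pos'];print(p,o['tool_rot'],o['time_s'],o['force'])
s=snap('side','side8');w=snap('wrist','w8')
print('wrist plumb',proj(w,[p[0],p[1],.137]),'side',proj(s,[p[0],p[1],.137]),'side ring',proj(s,[p[0],p[1],p[2]-.039]),proj(s,[p[0],p[1],p[2]-.019]))
for i,r in enumerate(s['image'][252:278,378:402].min(2)): print(252+i,' '.join('%3d'%v for v in r))
v=int(proj(w,[p[0],p[1],.137])[1])
print('wrist');
for i,r in enumerate(w['image'][v-14:v+14:1,305:341].min(2)): print(v-14+i,' '.join('%3d'%x for x in r))
```

```text
[ 0.50261867 -0.06066608  0.1837543 ] [ 1.79976490e+02 -1.35228315e-02  7.28743337e+01] 19.35 [ 0.49284026 -0.11372431 -1.80266926]
wrist plumb [322.15392884 226.89344801] side [388.00239712 268.1607863 ] side ring [388.38190311 265.13593156] [389.38653612 257.13072018]
252 209  76   4   0   9  12  10  19  25  55  75  80  82  77  85  84  73  65  65  66  51  32  23  19
253 255 167  26   0   1  13  13  18  23  52  68  63  63  66  65  59  47  60  72  76  59  35  25  16
254 255 228  94   5   1   5  18  19  20  43  51  54  60  72  66  54  50  58  67  63  48  25  20  16
255 253 255 182  37   0  12  17  21  22  36  47  50  64  64  51  65  73  72  64  59  42  19  24  32
256 248 255 238  90   4   4   8  23  19  41  61  71  68  54  54  60  62  58  56  66  48  14   9  29
257 247 255 255 183  32   0  25  21  14  33  56  60  50  57  61  73  75  73  68  76  50   6   6  10
258 246 250 255 235  95  82 142  97  41  57  67  68  68  69  78  80  79  79  78  76  51  17   2   3
259 245 247 255 255 238 250 255 196  68  62  80  80  80  77  78  77  74  76  72 109 149 112  52  21
260 245 246 253 255 255 255 2
[... 5220 characters left out ...]
  45  48  52  51  49  48  49  50  52  47  48  50  51  51  49  50  50  50  50  52  49  52  48  48  51  83 145
236  38  37  42  41  43  44  41  46  44  41  42  43  44  45  46  43  39  43  42  43  44  43  43  42  42  42  41  39  41  40  41  40  37  35  59 109
237  30  34  37  40  42  39  42  42  40  38  43  39  41  43  37  39  41  42  41  39  39  40  40  42  42  39  40  41  40  42  39  38  33  28  36  63
238  35  37  38  40  44  42  42  43  44  41  39  43  46  43  44  42  44  44  42  45  44  41  46  43  45  44  44  44  45  43  41  41  37  33  21  36
239  35  38  40  44  41  40  45  42  43  42  43  41  41  41  41  42  39  39  42  41  39  41  40  39  42  39  44  40  40  41  44  39  37  30  22  26
```

Run:
```python
from h import *
o=sensors.get_obs();p=o['tool_pos']
s=snap('side');w=snap('wrist')
X=np.array([.294,.956,0]);
cs=ray(s,320,200)[0]-p;cs[2]=0;cs/=np.linalg.norm(cs);cw=ray(w,320,200)[0]-p;cw[2]=0;cw/=np.linalg.norm(cw)
print('dir to side cam',cs,'dir to wrist cam',cw)
P=lambda k,d,r,z:proj(k,[*(p[:2]+r*d[:2]),z]).round(2)
print('side near edge hole',P(s,cs,.01,.137),'far',P(s,cs,-.01,.137),'wrist +X edge',P(w,cw,.01,.137),'far -X',P(w,cw,-.01,.137))
for dz in (0,-.003,.003): print('ring front',dz,'side',P(s,cs,.0058,p[2]-.039+dz),'wrist',P(w,cw,.0058,p[2]-.039+dz),'handle bottom front edge',P(s,cs,.011,p[2]-.019+dz))
```

```text
dir to side cam [-0.67207367 -0.74048429  0.        ] dir to wrist cam [0.28704261 0.95791782 0.        ]
side near edge hole [387.44 272.54] far [388.51 263.95] wrist +X edge [322.04 213.35] far -X [322.2  240.24]
ring front 0 side [388.04 267.7 ] wrist [322.1  223.34] handle bottom front edge [388.76 261.95]
ring front -0.003 side [387.9  268.87] wrist [322.09 221.66] handle bottom front edge [388.61 263.18]
ring front 0.003 side [388.19 266.51] wrist [322.11 225.06] handle bottom front edge [388.92 260.72]
```

Rechecking both views, the ring sits about 2 mm higher than nominal. The hole centre is about 1.3 mm back along tool x. I'll correct this and go down the last 9 mm.

drive_tool([
  {"x": -0.6, "y": 0.3, "z": 0, "rx": 0, "ry": 0, "rz": 0, "fingers": 1},
  {"x": -1.2, "y": 0.3, "z": 2, "rx": 0, "ry": 0, "rz": 0, "fingers": 1},
  {"x": -1.2, "y": 0.3, "z": 5, "rx": 0, "ry": 0, "rz": 0, "fingers": 1},
  {"x": -1.2, "y": 0.3, "z": 8, "rx": 0, "ry": 0, "rz": 0, "fingers": 1},
  {"x": -1.2, "y": 0.3, "z": 9, "rx": 0, "ry": 0, "rz": 0, "fingers": 1},
  {"x": -1.2, "y": 0.3, "z": 9, "rx": 0, "ry": 0, "rz": 0, "fingers": 1},
  {"x": -1.2, "y": 0.3, "z": 9, "rx": 0, "ry": 0, "rz": 0, "fingers": 1},
  {"x": -1.2, "y": 0.3, "z": 9, "rx": 0, "ry": 0, "rz": 0, "fingers": 1},
  {"x": -1.2, "y": 0.3, "z": 9, "rx": 0, "ry": 0, "rz": 0, "fingers": 1},
  {"x": -1.2, "y": 0.3, "z": 9, "rx": 0, "ry": 0, "rz": 0, "fingers": 1},
])

```text
time_s: 20.8
tool_pos: [0.5024, -0.0619, 0.1746]
tool_rot: [180.0, -0.0, 72.9]
force: [-0.2, 0.0, -0.7]
grip_width: 0.0215
grasp_force: 25.0
```

Run:
```python
from h import *
o=sensors.get_obs();p=o['tool_pos'];print(p,o['tool_rot'],o['time_s'],o['force'])
s=snap('side');w=snap('wrist')
cs=np.array([-.672,-.74]);cw=np.array([.287,.958])
P=lambda k,d,r,z:proj(k,[*(p[:2]+r*d),z]).round(2)
print('side near',P(s,cs,.01,.137),'ring',P(s,cs,.0058,p[2]-.037),'wrist +X edge',P(w,cw,.01,.137),'ring',P(w,cw,.0058,p[2]-.037))
for i,r in enumerate(s['image'][262:276,378:400].min(2)): print(262+i,' '.join('%3d'%v for v in r))
print('wrist');
for i,r in enumerate(w['image'][212:246,302:342].min(2)): print(212+i,' '.join('%3d'%x for x in r))
```

```text
[ 0.50243209 -0.06192981  0.17458972] [ 1.79993709e+02 -5.22689168e-03  7.28730674e+01] 20.8 [-0.16226541  0.00512984 -0.65886069]
side near [387.82 273.03] ring [388.07 270.96] wrist +X edge [322.11 218.12] ring [322.15 224.45]
262 222 199 174  98  18  16  48  39  41  45  62  70  71  69  72  77  74  77  72  97 193 224
263 180 181 183 137  89 100 108  75  56  64  77  79  75  79  80  79  73  76  70 109 192 217
264 174 180 182 175 163 168 171 128  75  72  77  79  79  77  76  89  90 100 125 168 209 216
265 181 179 180 184 185 188 190 147  83  73  82  78  79  79 101 171 189 191 195 213 217 214
266 178 182 179 177 181 177 170 169 116  80  91 100 111 112 134 192 218 221 218 217 215 215
267 180 180 181 182 178 158 156 181 131  82 101 108 123 122 141 163 194 213 215 212 214 214
268 179 181 180 181 171 151 149 162 113  83 103 112 125 113 126 133 153 200 218 216 215 215
269 179 181 199 190 173 147 162 139  80  83 106 119 122 102 120 121 118 181 215 215 218 215
270 205 203 214 209 205 182 187 147  68  53  89 111 102  85 123 125 118 189 215 217 216 211
271 213 216 216 217 216 206 201 173  95  36
[... 5298 characters left out ...]
  42  40  40  42  46  42  35  35  31  20  20
242  17  25  26  32  40  44  39  41  41  40  42  38  41  39  39  38  38  38  40  40  38  39  38  41  37  42  39  40  38  42  41  42  35  39  39  34  34  24  24  20
243  23  23  22  32  32  37  35  32  37  43  37  39  37  37  37  35  37  38  36  39  38  40  38  40  36  36  38  40  32  36  35  34  39  38  35  37  30  21  24  22
244  21  28  35  36  44  45  47  43  46  41  47  45  42  42  42  46  43  46  45  44  44  44  43  46  40  43  46  46  45  42  44  43  44  42  46  41  38  31  24  24
245  26  38  39  46  50  50  53  53  48  48  49  50  51  50  49  50  50  52  48  49  51  50  48  51  50  51  50  49  52  52  48  53  52  55  49  51  47  42  39  29
```

The ring and hole edge match the prediction to under 1 mm in both views, with the ring level with the bridge top and no contact force. Handing in.

```bash
python3 -c "
from cell import workorder
print(workorder.sign_off())"
```

```text
the job is handed in; nothing more can be done
None
```

The job is handed in, verdict not shown: white reference held about 2 cm over the disc for over 2 s, then the probe lowered through the guide hole and still held there, ring level with the bridge top and centred within about 1 mm by the camera measurements, with no sign of contact and about 21 s used.

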